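Lock the board clamp with its quarter-turn T-key

TASK

Clamp the two boards in the fixture: take the T-key from its black stand, put its T-head down through the pressure plate and the slotted lock plate below it, push it down against the springs and turn it a quarter turn, so that the head catches crosswise in the groove under the lock plate and holds the pressure plate down by itself when you let go. The slot is not exactly where the drawing puts it, so feel for it and never push or pull the key hard against the fixture (40 N at most); leave the things standing round it alone.

Things in the scene. Friction and masses are not known exactly. Their poses are not given: they have to be found in the camera images.
- fixture: Board clamping fixture, fixed on the bench top: aluminium base 112 (x) x 156 (y) x 10 mm, a small circuit board at either end, a steel lock block 56 x 56 mm in the middle and a sprung pressure plate above it on two columns (x = +-42 mm, y = 0, 10 mm thick, tops at z = 60 mm). Origin under the middle of the base, z up; the slot for the T-head runs along x.
- slot_nominal (a point): Nominal middle of the slot, on the lock plate's top face, 38 mm above the fixture's underside; axes as the fixture. Slot 34 (x) x 10 (y) mm through a plate 8 mm thick. The lock block was set by hand: the true slot is up to 3 mm off in x and up to 3 mm in y, differently each time, not turned. That offset is not measured: find it by feel (or sight). The height is true.
- groove (a point): Nominal middle of the cross groove in the lock plate's underside, on the groove's ceiling, 33 mm above the fixture's underside. Axes as the fixture; the groove runs along y, 38 mm long, 13 mm wide, 3 mm deep (open below at 30 mm), off by the same offset as the slot. Beneath it is an empty chamber 44 x 44 mm down to 10 mm, in which the T-head can turn either way.
- press_plate (a joint): How far the pressure plate is pushed down, m: 0 at rest, 0.011 at its hard stop. Takes 2 N to start, 8 N at 4 mm, 12 N at 7 mm, 18 N at 11 mm, pressed slowly (damped: 1.5 N more for each 10 mm/s). The T-head is clear below the lock plate and can turn beyond 0.007; with the head up in the groove the plate stands at 0.004.
- plate_top (a point): Middle of the pressure plate's top face, 58 mm above the fixture's underside at rest, moves with it. Plate 8 mm thick, hub 104 (x) x 64 (y) mm, arms out to y = +-70 mm. Round this point an oblong opening 44 (x) x 20 (y) mm, through which the T-head passes; the key's collar bears on its long rims.
- key: Loose T-key, 0.11 kg, upright in the stand. Origin: middle of the T-head's underside; z up the shank, x along the head. Head 32 (x) x 8 (y) x 7 mm; shank 8 mm thick; round collar 40 mm across, z 28 to 34 mm; above it a black grip bar 44 (x) x 16 (y) mm, z 34 to 66 mm, parallel with the head, gripped across its 16 mm. A half turn makes no difference.
- key_head (a point): Centre of the T-head, 3.5 mm above the key's origin; axes as the key.
- stand: Black plastic key stand, fixed on the bench top, 56 x 56 x 34 mm, with an opening 40 (x) x 18 (y) mm through it; the key's collar rests on its top. Origin under its centre.
- solder_reel: Grey solder reel, 62 mm across, 36 mm tall, bystander beyond the work; origin under its centre.
- green_jar: Green jar with a white lid, 54 mm across, 40 mm tall, bystander beyond the work, near the black press jig; origin under its centre.
- driver_yellow: Yellow-handled screwdriver, 160 mm long, lying, bystander; origin under its middle.
There are look-alikes about, which are no part of the job. Leave any brown look-alike of the key alone.

How it is judged:
On the way:
1. the T-head has passed lengthwise down through the slot and the key presses the pressure plate down (z of key_head in the frame of fixture below 0.03 m and horizontal distance between key_head and slot_nominal below 0.008 m and angle between the x axis of key and the x axis of fixture, either way round below 0.25 rad and value of joint press_plate above 0.003 m), for 0.1 s.
At the end, for the whole second after the job is handed in: The key is upright (within 7 degrees), at rest, its T-head crosswise to the slot (within 15 degrees) in the groove under the lock plate (head centre 26.5 to 32 mm up, within 8 mm of the nominal slot middle), and holds the pressure plate 2.5 to 5.5 mm down by itself (value of joint press_plate between 0.0025 and 0.0055 m and angle between the x axis of key and the y axis of fixture, either way round below 0.26 rad and horizontal distance between key_head and slot_nominal below 0.008 m and z of key_head in the frame of fixture between 0.0265 and 0.032 m and angle between key's own z axis and vertical below 0.12 rad and linear speed of key below 0.01 m/s); the robot touches nothing.
It fails at once if the key presses or pulls on the fixture with more than 40 N (contact force between key and fixture above 40 N).
It fails at once if a bystander (reel, jar or screwdriver) is moved more than 20 mm (distance of any of solder_reel, green_jar, driver_yellow from where it was at the start of the episode above 0.02 m).
It also fails if it takes over 72 s, if anything falls off the work surface, if the arm or the gripper's body presses on something with over 40 N, if the wrist force passes 120 N, or if a joint passes its speed limit or range.

ROBOT

A 6-joint arm with a two-finger parallel gripper is mounted at the origin on a cart in front of the work surface, level with it; the furniture and walls round the work are solid. World frame = base frame: x ahead of the robot, y to its left, z up, the work surface at z = 0. Lengths are in m, angles in rad, forces in N, time in s.
With the tool pointing down it reaches from about 0.325 to 0.775 m from the base axis. Payload 9.3 kg.
Tool frame: the origin (TCP) lies midway between the tips of the shut fingers; the grasp point (between the pads) lies 19 mm behind it (arm.grip_point_offset is the distance from the TCP to the grasp point, in m); z points along the fingers, y is the line along which they close (so a half turn about z gives the same grasp; the last joint's range is limited). The gripper opens to 85 mm and grips with 20 to 120 N. Pads are 22 mm wide; open, the fingers measure 114 mm over their backs; the gripper's body (76 mm by 85 mm) begins 54 mm behind the grasp point. The pads swing forward as they close: fully open they stand 13 mm farther back than shut.
Start: joints at [-1.33, 0.259, 0.021, 1.334, 0, 1.418], TCP at [0.211, -0.508, 0.231] pointing down, gripper open.
Joint ranges: [-3.04, 3.04], [-0.91, 1.82], [-1.04, 1.36], [-1.92, 1.95], [-1.52, 1.45], [-3.14, 3.14]. Speed limits (rad/s): [2.22, 2.22, 2.79, 3.14, 3.14, 3.14].

INTERFACE

Orientations are given as a unit quaternion [x, y, z, w].
In Python, from rig import arm gives the robot as it stands. Calls block until the motion is done:
- arm.move_ptp(position, orientation): joint-space move of the TCP to a pose.
- arm.movel(position, rotation=None, vel=0.15, force_limit=None): straight line of the TCP; rotation=None keeps the orientation; vel is the mean speed in m/s. With force_limit (N) it stops when the force on the tool has changed by that much, and returns True; else False.
- arm.move_joints(angles): joint-space move.
- arm.set_gripper(opening, strength=None): opening from 0.0 (shut) to 1.0 (fully open); strength is the grip in N (None keeps the last); returns when the fingers have stopped.
- arm.sleep(seconds).
- arm.ik(position, orientation): joint angles nearest the present ones, or None.
- arm.get_image(name): name is "side" or "top"; returns (picture, depth): 384x512x3 uint8, red, green, blue; 384x512 float32, m along the optical axis (not along the pixel's ray), 0 where there is no reading.
- arm.camera_info(name): a dict with "intrinsics" (3x3 intrinsics, pixels), "dist" ([k1, k2, p1, p2, k3] as OpenCV has them; the pictures are not rectified), "eye" and "rotation" of the camera in the world. Camera axes: x right, y down, z forward; pixel columns grow to the right and rows downward; lengths in m; the calibration is good to about 2 mm. A picture is of the moment at which its call begins. camera_info takes no time and is no camera call.
A pose or a line that the arm cannot do raises arm.PlanningError and nothing moves.
- arm.sign_off(): hands the job in; it is judged then, once.
Readings, each from a call of its own:
- arm.get_t(): time.
- arm.get_qpos(): joint angles.
- arm.get_joint_velocities(): joint speeds.
- arm.get_joint_efforts(): joint torques, N m.
- arm.get_position(): TCP position.
- arm.get_ee_rot(): TCP orientation.
- arm.get_contact_force(): force on the tool from outside, world axes, zero at the start.
- arm.get_ft_torque(): the same for the moment, N m.
- arm.get_width(): opening from 0.0 (shut) to 1.0 (fully open).
- arm.get_grasp_force(): force on a finger pad.
Only numpy, scipy, OpenCV 4.12 (cv2) and the standard library are available. Lean on these libraries where they do the work, as an engineer would, in place of code of your own. Each camera call takes 0.05 s, during which the arm holds its last target. There are 200 camera calls.

## Working session

There is one attempt and no reset: what is moved stays moved. The work goes in short steps, each a Python script; the robot and the scene stay as the last script left them, time stands still between calls to the robot, and variables do not carry over. Pictures are saved under pics/ and viewed, at most 10 in all, crops included, and the job is handed in when it is done.

```bash
mkdir -p pics; ls
python3 - <<'E'
from rig import arm
import cv2,numpy as np
np.set_printoptions(precision=4,suppress=True)
for n in("top","side"):
    im,d=arm.get_image(n); cv2.imwrite(f"pics/{n}0.png",im[...,::-1]); np.savez(f"{n}0.npz",im=im,d=d)
    print(n,arm.camera_info(n), (d>0).mean())
print(arm.get_t(),arm.get_ee_rot(),arm.get_position())
E
```

```text
pics
top {'intrinsics': array([[371.6412,   0.    , 249.2943],
       [  0.    , 371.6412, 195.4627],
       [  0.    ,   0.    ,   1.    ]]), 'dist': array([-0.0062,  0.    ,  0.    ,  0.    ,  0.    ]), 'eye': array([ 0.4397, -0.3078,  1.0161]), 'rotation': array([-0.7056,  0.7062, -0.0403,  0.0417])} 0.9961700439453125
side {'intrinsics': array([[451.3406,   0.    , 259.9855],
       [  0.    , 451.3406, 192.5949],
       [  0.    ,   0.    ,   1.    ]]), 'dist': array([-0.079,  0.   ,  0.   ,  0.   ,  0.   ]), 'eye': array([0.5687, 0.4199, 0.5132]), 'rotation': array([-0.0031,  0.8681, -0.4964, -0.0064])} 0.9958953857421875
0.1 [ 0.9807  0.1956 -0.     -0.0006] [ 0.211  -0.5076  0.2307]
```

View pics/top0.png

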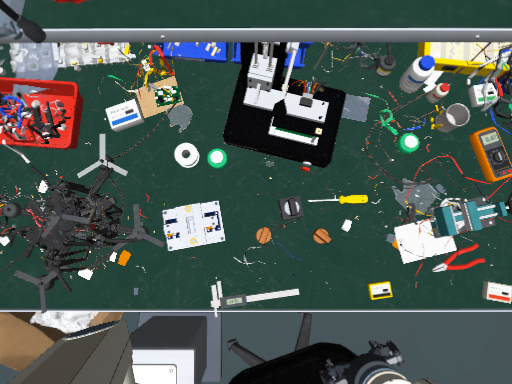

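View pics/side0.png

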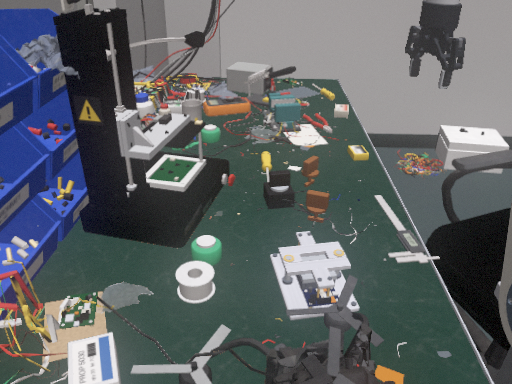

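Top view: the fixture is at about (194,226) and the black stand with the key at (291,208). Brown look-alikes lie at (264,236) and (322,236), the reel at (187,155), the jar at (217,158) and the yellow driver at (345,200). I choose the key in the black stand and check it in a close crop.

```bash
python3 - <<'E'
import cv2,numpy as np
t=cv2.imread("pics/top0.png");s=cv2.imread("pics/side0.png")
a=cv2.resize(t[190:262,155:235],(640,576),interpolation=cv2.INTER_CUBIC)
b=cv2.resize(t[190:230,270:320],(400,320),interpolation=cv2.INTER_CUBIC)
c=cv2.resize(s[160:215,255:305],(400,440),interpolation=cv2.INTER_CUBIC)[:280]
bb=np.zeros((576,400,3),np.uint8);bb[:300]=b[:300];bb[300:]=c[:276]
o=np.hstack([cv2.resize(a,(400,360)),bb[:360]]) 
o=np.zeros((580,800,3),np.uint8);o[:360,:400]=cv2.resize(a,(400,360));o[:320,400:]=b;o[320:580,400:800]=c[:260]
cv2.imwrite("pics/crop0.png",o)
E
cat > h.py <<'E'
import numpy as np,cv2
from scipy.spatial.transform import Rotation as R
from rig import arm
np.set_printoptions(precision=4,suppress=True)
def ray(n,px):
    c=arm.camera_info(n)
    p=cv2.undistortPoints(np.float64(px).reshape(-1,1,2),c["intrinsics"],c["dist"])[:,0]
    q=np.c_[p,np.ones(len(p))]
    r=np.asarray(c["rotation"]); M=R.from_quat(r).as_matrix() if r.shape==(4,) else r
    return np.array(c["eye"]),q@M.T
def plane(n,px,z):
    e,d=ray(n,px); return e+d*((z-e[2])/d[:,2])[:,None]
def cloud(n,d,u0,u1,v0,v1):
    v,u=np.mgrid[v0:v1,u0:u1]; e,r=ray(n,np.c_[u.ravel(),v.ravel()])
    return e+r*d[v0:v1,u0:u1].reshape(-1,1),(v1-v0,u1-u0)
E
python3 - <<'E'
from h import *
d=np.load("top0.npz")["d"]
P,s=cloud("top",d,155,235,190,262); z=P[:,2].reshape(s)
print((z[::4,::4]*1000).astype(int))
P,s=cloud("top",d,272,310,190,228); z=P[:,2].reshape(s)
print((z[::2,::2]*1000).astype(int))
E
```

```text
[[-2  0  1  0  1  0  0  3  5 -3  4  0  0 -1  0  2  3  2  0  0]
 [ 0  0  2  0  1  3  0 -1  0 -1  0  2  0 -1 -2  2  0  1  1 -1]
 [ 3  5 -1  1  0  0  1 -1 -1  0  1 -2  1  0  0  0 -1  2 -1  1]
 [ 2  1  0  0  2  3 -2  1  1  1 -2  0  0 11 10 14  0  0  4  2]
 [ 1 -1  3  0  0  2  2 57 61 61 58 57  6  6  9 11  8  2  2  0]
 [ 0 -1  6 11  8 12 54 56 62 60 58 59  9 12  9  8 11  1  0  0]
 [-2  5  9 11 14 10 60 57 56 58 58 55  8 23 20 27 10 -1  1 -1]
 [-3  2  0 12 12 10 57 57 39 43 58 59 57 60 62 59  9 -1  0  0]
 [ 3  1 -2 23 23 32 59 60 43  8 58 56 58 60 58 61 21  4 -4 -1]
 [ 0  0 -2 61 56 56 59 58 53 10 55 61 58 56 21 20 22 -1  0  0]
 [ 0  2 -1 58 59 58 57 61 58  8 39 59 56 20 22 26 11 10  0  1]
 [ 0  0  0 21 22 24 21 57 58 59 55 60 58  9 11 14  9 11 -1  0]
 [74  1 -1 10 18 25  9 59 59 60 58 58 58  9 13 10 11 10 -1  2]
 [69 73 70 12  7 11 12 58 59 60 60 57 61 10  8 10  0  3  2  0]
 [-1  0  1  1 12 10  8 59  9 10  9 -2  0  3  0  0  2  0  0  0]
 [ 2  2  2  3 12  4 -3  1  1  0  0  5  1  2  0  1  0 -1  0  3]
 [-1  0  3  2 -2  0  2  0 -2 -1  0  1  1  1  1  3  3  0 -3  2]
 [ 0  1  1  2 -3  2  1  1 -1 
[... 1235 characters left out ...]
 [   1    0   -2    0    0   34   36   34   34   42 1016   74   70   33
    34   33    2    1    1]
 [   4    2    0    0    2   26   35   32   40   35   34   33   35   35
    35   33    0    0    5]
 [   1    1    0   -1    2   18   35   35   33   31   22    4    4    1
     2    0    0    2    0]
 [   0    2    0    5   -2    9    0    1   -1    0    0    5    3    1
    -1    6    2   -2    2]
 [   1    0    1    0    0    3    0    3    3    4   -1   -1    1    2
    -1   -1    4    2    0]
 [   0   -2    2    0    2    1    2    1    1    1   -1    3    0   -1
     4    2    3    0    0]
 [   1    0    4    0    3    5    3    1    1    4    0    0    0    0
     1   -2    0    0    1]]
```

View pics/crop0.png

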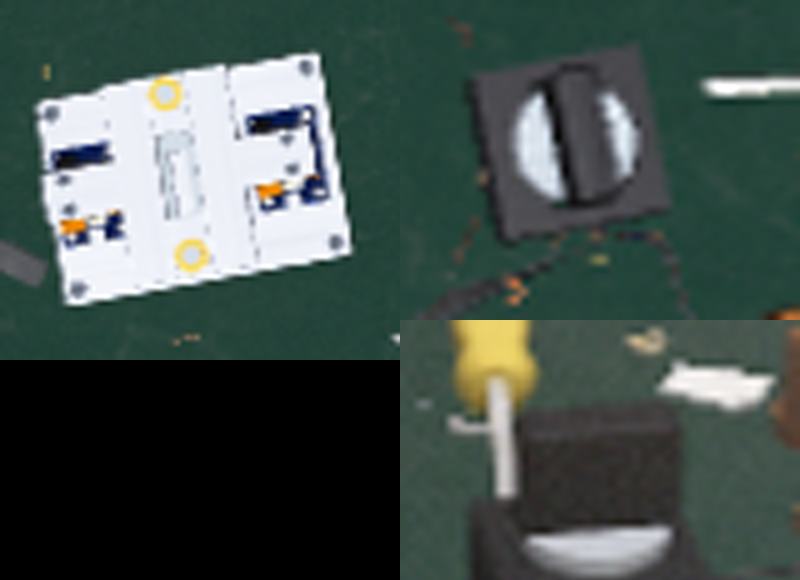

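The crop confirms it: a black bar on a bright collar in the black stand at (291,208), with the grip top at z≈71 mm. The fixture's two yellow column rings show at about (188,209) and (193,241), and the slot opening lies between them. Next I compute both poses.

Run:
```python
from h import *
f=np.load("top0.npz");d=f["d"];im=f["im"]
P,s=cloud("top",d,272,312,190,228)
def rect(Q): 
    c,wh,a=cv2.minAreaRect((Q[:,:2]*1000).astype(np.float32)); return np.array(c),wh,a
k=(P[:,2]>.060)&(P[:,2]<.085)
print("grip",rect(P[k]),P[k,:2].mean(0),k.sum())
k=(P[:,2]>.026)&(P[:,2]<.085); print("stand",rect(P[k]),P[k,:2].mean(0))
hsv=cv2.cvtColor(im,cv2.COLOR_RGB2HSV)
for n,roi,zz in(("top",(155,235,190,262),.06),("side",(265,365,225,320),.06)):
    I=np.load(n+"0.npz")["im"];u0,u1,v0,v1=roi
    h=cv2.cvtColor(I,cv2.COLOR_RGB2HSV)[v0:v1,u0:u1]
    m=((h[...,0]>18)&(h[...,0]<32)&(h[...,1]>60)&(h[...,2]>120)).astype(np.uint8)
    m=cv2.morphologyEx(m,cv2.MORPH_CLOSE,np.ones((5,5)))
    N,_,st,ce=cv2.connectedComponentsWithStats(m)
    for i in range(1,N):
        if st[i,4]>12:
            uv=ce[i]+[u0,v0];bb=[st[i,0]+u0+(st[i,2]-1)/2,st[i,1]+v0+(st[i,3]-1)/2]
            print(n,st[i],uv,plane(n,[uv],zz)[0],plane(n,[bb],zz)[0])
P,s=cloud("top",d,155,235,190,262)
k=(P[:,2]>.050)&(P[:,2]<.066); print("plate",rect(P[k]),P[k,:2].mean(0),np.median(P[k,2]))
P,s=cloud("top",d,180,204,212,242); z=(P[:,2].reshape(s)*1000).astype(int)
for r in z: print(*["%3d"%x for x in r])
```

```text
grip (array([ 521.6035, -417.1941]), (43.82544708251953, 16.55518341064453), 9.888985633850098) [ 0.5214 -0.4168] 112
stand (array([ 522.3152, -416.528 ]), (55.86040496826172, 56.21562194824219), 10.655600547790527) [ 0.5213 -0.4153]
top [30 15  6  7 34] [187.5588 208.3235] [ 0.5178 -0.1466  0.06  ] [ 0.5186 -0.1464  0.06  ]
top [35 48  7  6 36] [192.8611 240.4722] [ 0.4354 -0.1617  0.06  ] [ 0.4353 -0.162   0.06  ]
side [69 25 10  6 52] [338.6346 252.4231] [ 0.4336 -0.1613  0.06  ] [ 0.4339 -0.1611  0.06  ]
side [19 30 10  7 58] [288.3621 257.8103] [ 0.5164 -0.1463  0.06  ] [ 0.5162 -0.1459  0.06  ]
plate (array([ 474.8679, -147.7578]), (103.61420440673828, 153.47042846679688), 10.067538261413574) [ 0.4758 -0.1549] 0.05863515563425392
 61  60  59  59  58  60  58  59  59  61  58  57  62  58  56 1016  56  56  58  56  59  56  10  11
 57  56  59  59  60  55  60  55  58  60  56  62  59  59  56  59  59  58  57  58  54  54  10  12
 59  57  56  57  57  56  62  56  58  61  60  58  59  58  61  58  59  59  58  55  60  58  10   8
 57  54  56  61  59  58  59  55  61  61  59  59  58  56  59  57  
[... 1829 characters left out ...]
 59  62  60  59  63  57  58
 57  61  57  57  59  56  57  57  56  59  57  58  59  62  57  57  60  57  58  58  59  60  60  58
 59  59  61  59  56  60  58  59  59  58  58  58  57  57  60  63  59  56  56  59  58  58  56  60
 57  55  59  60  57  61  57  60  59  59  58  56  57  59  60  59  60  59  61  57  57  59  58  56
 57  57  57  59  60  55  57  59  57  57  61  60  59  58  63  58  59  59  58  58  57  57  57  58
 11  58  58  60  56  60 1016  57  59  57  56  61  60  60  62  59  58  57  60  59  58  58  56  56
 11  57  56  56  59  56  61  58  58  57  60  60  61  57  59  59  63  59  60  59  57  58  57  59
  9  56  57  58  58  55  56  55  57  58  56  58  61  61  61  61  59  55  57  58  56  56  58  57
```

```bash
cat >> h.py <<'E'
YAW=np.radians(10.3); C=np.array([.4766,-.1542])
ex=np.array([np.cos(YAW),np.sin(YAW)]); ey=np.array([-ex[1],ex[0]])
def Q(a): # tool down, tool x at yaw a
    c,s=np.cos(a),np.sin(a); return R.from_matrix(np.array([[c,s,0],[s,-c,0],[0,0,-1.]])).as_quat()
def fx(p): q=np.asarray(p)[...,:2]-C; return np.stack([q@ex,q@ey],-1)
E
python3 - <<'E'
from h import *
d=np.load("top0.npz")["d"]
P,s=cloud("top",d,180,204,212,242); m=(P[:,2].reshape(s)<.024); m[:, :8]=0; m[:,17:]=0; m[-8:]=0;m[:6]=0
L=[];Rr=[]
for r in range(9,20):
    u=np.where(m[r])[0]; L.append((180+u[0]-.5,212+r)); Rr.append((180+u[-1]+.5,212+r))
l=fx(plane("top",L,.030));rr=fx(plane("top",Rr,.038))
print("left y",l[:,1].mean(),"right y",rr[:,1].mean())
T=[(180+u,212+np.where(m[:,u])[0][0]-.5) for u in(9,10,11)]
print("far x",fx(plane("top",T,.030)), fx(plane("top",T,.038)))
z=P[:,2].reshape(s)
O=[(180+u,212+np.where(z[:,u]<.048)[0][0]-.5) for u in(7,8,9,10,11,12)]
O2=[(180+u,212+np.where(z[:24,u]<.048)[0][-1]+.5) for u in(9,10,11,12,13)]
print("opening far",fx(plane("top",O,.058))[:,0],"near",fx(plane("top",O2,.058))[:,0],fx(plane("top",O2,.038))[:,0])
K=np.array([.5216,-.4171])
for a in (10.2,190.2,-169.8):
  for nm,xy,z in(("stand",K,.044),("fix",C,.06)):
    for da in(0,90,-90):
      q=arm.ik([*xy,z],Q(np.radians(a+da))); print(a,nm,da,None if q is None else np.array(q))
E
```

```text
left y 0.00736908887491575 right y -0.0025577762488528796
far x [[0.0152 0.0057]
 [0.0147 0.0031]
 [0.0142 0.0004]] [[ 0.0145  0.0044]
 [ 0.014   0.0019]
 [ 0.0136 -0.0007]]
opening far [0.0215 0.021  0.0206 0.0201 0.0222 0.0217] near [-0.0225 -0.023  -0.0234 -0.0214 -0.0218] [-0.0217 -0.0221 -0.0226 -0.0205 -0.021 ]
10.2 stand 0 [-0.8     0.5549  0.0026  1.0185  0.      2.1635]
10.2 stand 90 [-0.8     0.5549  0.0026  1.0185  0.      0.5927]
10.2 stand -90 [-0.8     0.5549  0.0026  1.0185  0.     -2.5489]
10.2 fix 0 [-0.4806  0.2914 -0.399   0.8804  0.      2.483 ]
10.2 fix 90 [-0.4806  0.2914 -0.399   0.8804  0.      0.9122]
10.2 fix -90 [-0.4806  0.2914 -0.399   0.8804  0.     -2.2294]
190.2 stand 0 [-0.8     0.5549  0.0026  1.0185  0.     -0.9781]
190.2 stand 90 [-0.8     0.5549  0.0026  1.0185  0.     -2.5489]
190.2 stand -90 [-0.8     0.5549  0.0026  1.0185  0.      0.5927]
190.2 fix 0 [-0.4806  0.2914 -0.399   0.8804  0.     -0.6586]
190.2 fix 90 [-0.4806  0.2914 -0.399   0.8804  0.     -2.2294]
190.2 fix -90 [-0.4806  0.2914 -0.399   0.8804  0.      0.9122]
-169.8 stand 0 [-0.8     0.5549  0.0026  1.0185  0.     -0.9781]
-169.8 stand 90 [-0.8     0.5549  0.0026  1.0185  0.     -2.5489]
-169.8 stand -90 [-0.8     0.5549  0.0026  1.0185  0.      0.5927]
-169.8 fix 0 [-0.4806  0.2914 -0.399   0.8804  0.     -0.6586]
-169.8 fix 90 [-0.4806  0.2914 -0.399   0.8804  0.     -2.2294]
-169.8 fix -90 [-0.4806  0.2914 -0.399   0.8804  0.      0.9122]
```

Slot offset from the picture is about x −2.5, y +2.4 mm in fixture axes. Now grasp and lift.

Run:
```python
from h import *
K=[.5216,-.4171]; a=np.radians(10.2)
arm.set_gripper(.6)
arm.move_ptp([*K,.15],Q(a))
print(arm.movel([*K,.0445],vel=.08,force_limit=8), arm.get_position())
arm.set_gripper(0,70); print(arm.get_width(),arm.get_grasp_force(),arm.get_contact_force(),arm.get_position())
print(arm.movel([*K,.13],vel=.08), arm.get_contact_force(),arm.get_grasp_force(),arm.get_t())
im,d=arm.get_image("side");cv2.imwrite("pics/s1.png",im[...,::-1]);np.savez("s1.npz",im=im,d=d)
# crop round tcp
c=arm.camera_info("side");M=R.from_quat(c["rotation"]).as_matrix();p=M.T@(np.array([*K,.11])-c["eye"]);uv=c["intrinsics"]@(p/p[2]);print(uv)
u,v=map(int,uv[:2]);cv2.imwrite("pics/s1c.png",cv2.resize(im[v-60:v+60,u-70:u+70,::-1],(700,600),interpolation=cv2.INTER_CUBIC))
```

```text
False [ 0.5218 -0.4173  0.0451]
0.17219456265697833 68.71774435043335 [-0.6408 -0.3229  3.8479] [ 0.5218 -0.4173  0.045 ]
False [-0.234   0.738  -1.6487] 68.14361929893494 4.8833
[279.7179 155.3202   1.    ]
```

View pics/s1c.png

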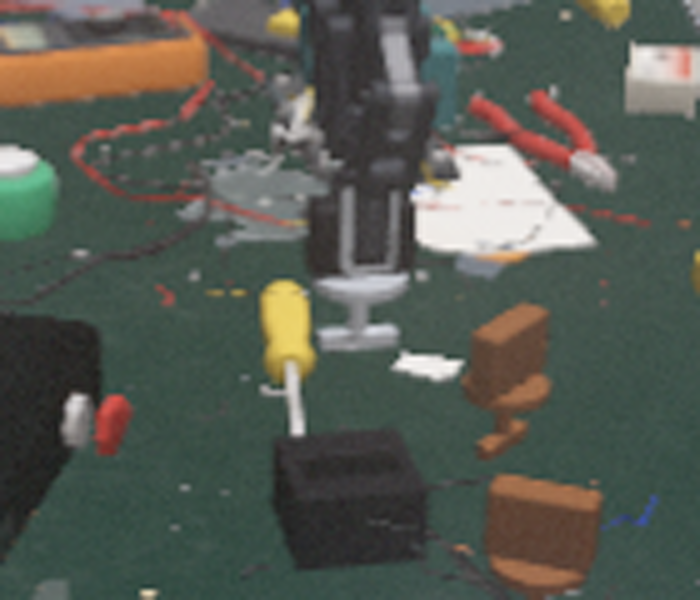

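The key is held upright, head at crop (358,338), and both brown look-alikes are untouched. Now carry it over the fixture and feel for the slot.

```bash
cat >> h.py <<'E'
def W(s): return C+s[0]*ex+s[1]*ey
E
python3 - <<'E'
from h import *
s0=np.array([-.0025,.0024]); q=Q(YAW)
arm.movel([*W(s0),.13],q,vel=.15); 
arm.movel([*W(s0),.105],q,vel=.1); f0=arm.get_contact_force(); print(f0)
h=arm.movel([*W(s0),.083],q,vel=.03,force_limit=5); print("in opening",h,arm.get_position()); assert not h
offs=sorted([(i,j) for i in(-2,-1,0,1,2) for j in(-2,-1,0,1,2)],key=lambda o:np.hypot(*o))
for o in offs[:13]:
    s=s0+np.array(o)*.0011
    arm.movel([*W(s),.080],q,vel=.03)
    h=arm.movel([*W(s),.072],q,vel=.012,force_limit=4)
    p=arm.get_position(); print(o,h,p,fx(p)*1000,arm.get_contact_force()-f0,arm.get_t())
    if not h: break
im,d=arm.get_image("side");cv2.imwrite("pics/s2.png",cv2.resize(im[220:325,260:400,::-1],(800,600),interpolation=cv2.INTER_CUBIC))
E
```

```text
[-0.103   0.7108 -1.5698]
in opening False [ 0.4738 -0.1523  0.0831]
(0, 0) False [ 0.4737 -0.1523  0.072 ] [-2.4787  2.3815] [-0.7307 -0.684  -0.3178] 9.225
```

View pics/s2.png

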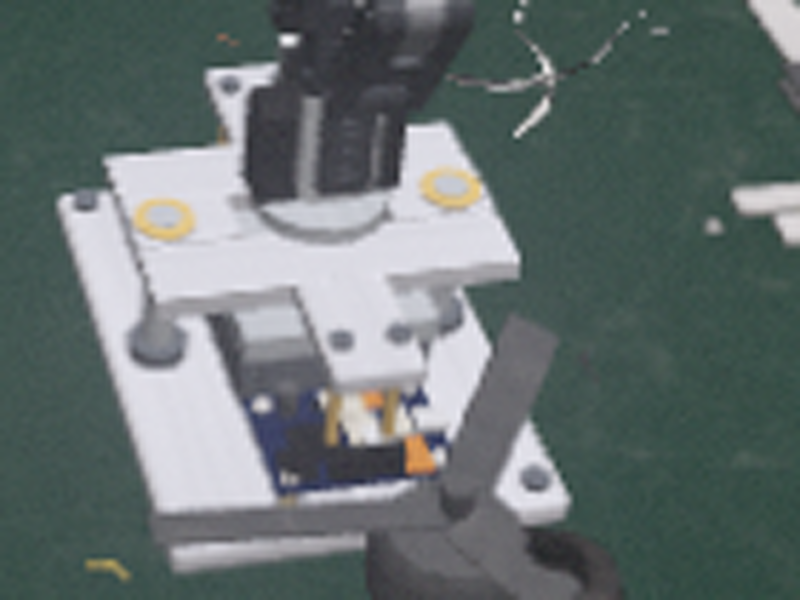

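The head entered the slot on the first try: the collar is just above the plate at image (320,215). Now press down in steps.

Run:
```python
from h import *
s=np.array([-.0025,.0024]); q=Q(YAW)
for z in(.070,.068,.066,.064,.062,.0605):
    h=arm.movel([*W(s),z],q,vel=.008,force_limit=20); arm.sleep(.1)
    p=arm.get_position(); print(h,p[2],fx(p)*1000,arm.get_contact_force(),arm.get_ft_torque(),arm.get_t())
    if h: break
```

```text
False 0.06999669680436406 [-2.4878  2.4099] [-0.5055 -0.5004 -0.4754] [ 0.0449 -0.0179 -0.0225] 9.775
False 0.06809024500520618 [-2.4357  2.3297] [-0.6987  0.031   1.4788] [-0.0373  0.1035  0.0001] 10.275
False 0.06612770462433598 [-2.4445  2.3425] [-1.3942  0.0248  5.0024] [ 0.0517  0.2018 -0.0353] 10.775
False 0.06428266400044218 [-2.4309  2.3266] [-1.641   0.3362  7.4054] [ 0.0859  0.3806 -0.0217] 11.275
False 0.06250738164365975 [-2.3985  2.3102] [-1.6265 -0.1157  9.5328] [0.1367 0.5606 0.0155] 11.775
False 0.061164119611005506 [-2.3981  2.3075] [-2.9632  1.531  11.9189] [0.2317 0.6766 0.0337] 12.2083
```

Run:
```python
from h import *
s=np.array([-.0024,.0023]); z=.0594
h=arm.movel([*W(s),z],Q(YAW),vel=.008,force_limit=15); arm.sleep(.1)
print(h,arm.get_position(),arm.get_contact_force())
for k in range(10,91,10):
    t=arm.get_t(); h=arm.movel([*W(s),z],Q(YAW+np.radians(k)),vel=.02,force_limit=12)
    p=arm.get_position(); M=R.from_quat(arm.get_ee_rot()).as_matrix()
    print(k,h,p[2],fx(p)*1000,np.degrees(np.arctan2(M[1,0],M[0,0])-YAW),arm.get_contact_force(),arm.get_ft_torque(),arm.get_grasp_force(),arm.get_t()-t)
    if h or abs(arm.get_ft_torque()[2])>.5: break
```

```text
False [ 0.4739 -0.1524  0.0602] [-3.2314  1.0313 14.7261]
10 False 0.06038497283470802 [-1.7278  1.8342] 10.040460312003582 [-1.0184  0.2614 13.257 ] [0.1809 0.3565 0.1075] 69.97744560241699 0.32500000000000107
20 False 0.06049557134284862 [-1.464   1.6774] 20.044605863223072 [-0.5723  0.0683 13.4423] [0.139  0.177  0.1266] 69.95832681655884 0.3249999999999993
30 False 0.06053143783029122 [-1.3585  1.6062] 30.041623455642856 [-0.6349  0.6748 11.9633] [0.0939 0.0935 0.1215] 69.96798992156982 0.3249999999999993
40 False 0.06053148777232878 [-1.3537  1.6431] 40.043125114787834 [ 0.0985  0.1708 13.2781] [0.1409 0.0836 0.1149] 69.97033596038818 0.32500000000000107
50 False 0.060539691114216365 [-1.3316  1.6152] 50.043212980218975 [ 0.6228 -0.517  13.4008] [0.1422 0.0984 0.0696] 69.9725890159607 0.3249999999999993
60 False 0.06054549742079528 [-1.3154  1.6022] 60.04137093294444 [ 0.3428  0.6191 13.4362] [0.1092 0.0497 0.0912] 69.97337937355042 0.32500000000000107
70 False 0.06053989720191475 [-1.3045  1.5924] 70.0429489530121 [-0.3578  0.7701 12.3911] [ 0.1716 -0.0027  0.1291] 69.97578978538513 0.3249999999999993
80 False 0.06056369212296147 [-1.2987  1.6242] 80.0439887493701 [-0.1241  0.3899 13.2738] [0.0837 0.0541 0.1293] 69.97763872146606 0.3249999999999993
90 False 0.06055945033917467 [-1.3027  1.5623] 90.04225936612505 [ 0.6966  0.2324 13.2553] [ 0.0614 -0.0039  0.1354] 69.98012065887451 0.32500000000000107
```

Turned freely through 90°. Now let it rise into the groove.

Run:
```python
from h import *
s=np.array([-.0024,.0023]); q=Q(YAW+np.pi/2)
for z in(.0605,.0615,.0625,.0635,.0643,.065):
    arm.movel([*W(s),z],q,vel=.008,force_limit=15); arm.sleep(.1)
    p=arm.get_position(); f=arm.get_contact_force(); print(p[2],fx(p)*1000,f,arm.get_ft_torque(),arm.get_t())
    if f[2]<-4: break
```

```text
0.061604419950265804 [-1.3     1.5853] [ 1.0778 -0.6178 12.3417] [ 0.0515 -0.0352  0.0953] 15.9167
0.06250472605368737 [-1.2849  1.5762] [-0.0964 -0.3775 10.6879] [ 0.0781 -0.1043  0.1021] 16.2917
0.06338149450209543 [-1.334   1.5972] [ 0.5346 -0.0048  9.8621] [-0.0081 -0.2081  0.091 ] 16.6667
0.0642815528126757 [-1.3381  1.5763] [ 1.72   -0.0002  8.0257] [-0.0332 -0.2567  0.0814] 17.0417
0.06489305069959903 [-1.3847  1.6157] [ 2.8539 -1.038   7.5793] [-0.1674 -0.5111  0.0306] 17.3917
0.0650032375728235 [-1.4537  1.6588] [ 5.4646 -1.6551 -0.8232] [-0.3731 -1.1282  0.0229] 17.7417
```

Force dropped from 7.6 to −0.8 N at TCP 65.0 mm (key origin 26 mm), so the head is in the groove and carries the plate. Release, retreat and look.

Run:
```python
from h import *
arm.set_gripper(.45); print(arm.get_width(),arm.get_contact_force())
p=arm.get_position(); print(p)
print(arm.movel([p[0],p[1],.12],vel=.06,force_limit=10)); arm.movel([p[0],p[1],.2],vel=.15)
arm.move_ptp([.40,-.36,.25],Q(YAW+np.pi/2)); arm.sleep(.3)
print(arm.get_t())
im,d=arm.get_image("side")
it,dt=arm.get_image("top")
o=np.hstack([cv2.resize(im[220:325,260:365],(400,400),interpolation=cv2.INTER_CUBIC),cv2.resize(it[190:262,160:232],(400,400),interpolation=cv2.INTER_CUBIC)])
cv2.imwrite("pics/end.png",o[...,::-1])
P,s=cloud("top",dt,155,235,190,262)
k=(P[:,2]>.078)&(P[:,2]<.105);g=P[k]; f=fx(g)
k2=np.abs(f).max(1)<.035; g=g[k2]
print("grip top",np.median(g[:,2]),fx(g).mean(0),cv2.minAreaRect((fx(g)*1000).astype(np.float32)))
F=fx(P);k=(P[:,2]>.045)&(P[:,2]<.066)&(np.abs(F[:,0])<.03)&(np.abs(F[:,1])>.022)&(np.abs(F[:,1])<.06)&((np.abs(F[:,0])<.01)|(np.abs(F[:,1])<.03)); print("plate z",np.median(P[k,2]),np.mean(P[k,2]),k.sum())
```

```text
0.4492656311873133 [ 0.0485 -1.1841 -0.5061]
[ 0.4735 -0.1522  0.0648]
False
21.0417
grip top 0.0918571357799085 [-0.0018  0.0004] ((-1.2566442489624023, 1.352956771850586), (16.316835403442383, 44.300601959228516), 0.22023479640483856)
plate z 0.05490195572701706 0.05489948507561992 301
```

View pics/end.png

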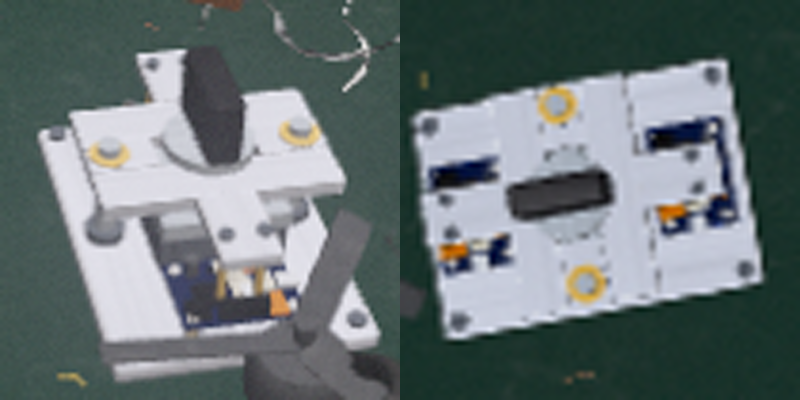

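The key stands upright and crosswise (bar at right crop (560,195), 0.2° off fixture y). Its grip top at 92 mm means the key origin is at 26 mm. The plate is at about 54.5 mm, so it is held roughly 4 mm down, and the robot is clear.

```bash
python3 -c "
from rig import arm
print(arm.sign_off())"
```

```text
the job is handed in; nothing more can be done
None
```

The job is handed in: the T-key is locked crosswise in the groove and holds the pressure plate about 4 mm down by itself. The arm is clear, with about 21 s used and wrist-force readings under 20 N; the verdict itself was not returned.

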